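# Slide the heavy crate of plywood blanks into its bay

### The arm

A 6-joint arm with a two-finger parallel gripper is mounted at the origin on the work surface. World frame = base frame: x ahead of the robot, y to its left, z up, the work surface at z = 0. Lengths are in mm, angles in rad, forces in N, time in s.
With the tool pointing down it reaches from about 300 to 775 mm from the base axis. Payload 14.6 kg.
Tool frame: the origin (TCP) lies at the very end of the fingers, on their centre line; the grasp point (between the pads) lies 19 mm behind it; z points along the fingers, y is the line along which they close (so a half turn about z gives the same grasp; the last joint's range is limited). The gripper opens to 94 mm and grips with 3 to 60 N. Pads are 16 mm wide; open, the fingers measure 119 mm over their backs; the gripper's body (75 mm by 177 mm) begins 78 mm behind the grasp point.
Start: joints at [-1.394, 0.3, 1.521, -0, 1.321, -0.067], TCP at [132.759, -533.727, 205.446] pointing down, gripper open.
Joint ranges: [-3.03, 3.03], [-0.79, 2.21], [0.23, 2.52], [-1.04, 4.18], [0, 3.07], [-2.55, 2.55]. Speed limits (rad/s): [2.22, 2.22, 2.57, 3.14, 3.14, 3.14].

### API

Orientations are given as [roll, pitch, yaw] about the fixed x, y, z axes, in that order (R = Rz(yaw) Ry(pitch) Rx(roll)).
In Python, from cell import manip, camera, get_calibration gives the robot as it stands. The module is installed in compiled form; this text tells all that it offers.
- The arm moves only by the tool jog_arm, never from a script. Its argument "plan" is one flat list of numbers, 6 for each row, row after row: the shift along the world's x, y, z in m, then the turn, a rotation vector about the world's x, y, z in degrees. A call has 1 to 20 rows; each row is the pose to reach, as a shift and turn from the pose commanded when the call began; what a row does not reach only later rows make up. A row lasts 1/10 s, in which the tool goes at most 50 mm and 8.59 degrees, less where a joint would pass 70% of its speed; a pose out of reach is approached as far as the arm can. A call with a gripper value outside its range is refused whole. "claw" is the finger opening in m, from 0 to 0.094, set as the call begins (left out, the last holds). The fingers move at their own pace and stop on an object; "force" is the grip in N (left out, the last holds). Time passes only in rows, so rows that repeat a pose let the fingers close. It gives the time, the measured TCP pose, the force, the opening and the grip force at its end, in the units of the state.
- manip.read_state(): the state, without advancing time (a new reading comes with each control period).
- camera(name): name is "side" or "top"; returns (picture, depth): 420x560x3 uint8, red, green, blue; 420x560 float32, mm along the optical axis (not along the pixel's ray), 0 where there is no reading.
- get_calibration(name): a dict with "fx", "fy", "cx", "cy" (pixels), "origin" and "attitude" of the camera in the world. Camera axes: x right, y down, z forward; pixel columns grow to the right and rows downward; lengths in mm; the calibration is good to about 2 mm. A picture is of the moment at which its call begins. get_calibration takes no time and is no camera call.
- manip.sign_off(): hands the job in; it is judged then, once.
The state is a dict: "clock": time; "joints": joint angles; "qd": joint speeds; "effort": joint torques, N m; "eef_pos": TCP position; "eef_rot": TCP orientation; "wrist_force": force on the tool from outside, world axes, zero at the start; "moment": the same for the moment, N m; "finger_gap": finger opening in mm; "finger_force": force on a finger pad.
Only numpy, scipy, OpenCV 4.12 (cv2) and the standard library are available. Lean on these libraries where they do the work, as an engineer would, in place of code of your own. Each camera call takes 0.05 s, during which the arm holds its last target. There are 200 camera calls.

### The job

Push the tall, heavy crate of plywood blanks along the bench into its yellow bay until it stands fully home: square against the back stop, between the two guide battens. Push only low down on its blue base, so that it slides upright without tipping, never touching the plywood part above the base and never lifting it. Leave the two wooden figures, the glue bottle and the clamp where they are.

Things in the scene. Friction and masses are not known exactly. Their poses are not given: they have to be found in the camera images.
- crate: Tall heavy crate, 1.2 to 2 kg, 182 mm high, on a blue base 110 deep (x), 150 wide (y) and 60 high, the only part to push on. Origin: centre of its underside; z up, x from its near face (robot's side, 55 mm behind the origin) to its far face. Slides on the bench with friction 0.48 to 0.72 (6 to 14 N); pushed above about 75 mm it may tip, pushed 30 mm above the bench it slides.
- crate_top: The crate above its blue base, fixed to it: plywood walls 70 mm deep (set back 20 mm from the base's near and far faces), 150 wide, from 60 to 126 mm above the bench, and round blanks in them up to 182 mm. Same frame and origin as the crate. Not to be touched: a gripper's body may hit it if held upright; fingers that point forward and down, 25 to 40 degrees off vertical, clear it.
- bay: Yellow bay fixed to the bench, open to the robot's side, 26 mm high. Origin: where the crate's origin is when home, x axes parallel; the crate enters along +x. Back stop's near face at x +55 mm, 220 long. Guide battens with inner faces at y +-88 mm run from the stop to x 0, then flare outwards to x -33. The crate starts 115 to 150 mm before the origin (-x), up to 25 mm aside and 0.22 rad askew.
- hen: Bystander: standing plywood hen, 12 mm thick, about 130 mm wide (its y), 118 mm high, on two 64 mm feet along its x; origin under its centre on the bench. Left or right of the bay.
- bunny: Bystander: standing plywood rabbit, 12 mm thick, 76 mm wide (its y), 170 mm high, on two 64 mm feet; origin under its centre. Left or right of the bay.
- glue: Bystander: white glue bottle with orange cap, 54 mm across, 150 mm high; origin under its centre. Right of the crate's path.
- clamp: Bystander: red bar clamp lying flat left of the crate's path, 200 mm long (its x), 105 mm wide, 28 mm high; origin under its bar's middle.

How it is judged:
By the outcome, as a careful person would: the job done as asked, in the order asked, and still so for the second after the job is handed in, with the robot touching nothing.
It also fails if it takes over 54 s, if anything falls off the work surface, if the arm or the gripper's body presses on something with over 40 N, if the wrist force passes 120 N, or if a joint passes its speed limit or range.

## Working session

There is one attempt and no reset: what is moved stays moved. The work goes in short steps, Python scripts to look and compute and a tool call to move; the robot and the scene stay as the last step left them, time stands still between calls to the robot, and variables do not carry over. Pictures are saved under pics/ and viewed, at most 10 in all, crops included, and the job is handed in when it is done.

Besides the shell and the picture viewer there is one more tool, called after "Request:" in YAML: its name, and indented under it one key for each argument. jog_arm: Moves the arm, as the interface text tells. Its arguments: {"type":"object","properties":{"plan":{"type":"array"},"claw":{"type":"number"},"force":{"type":"number"}},"required":["plan"]}

```bash
mkdir -p pics
cat > h.py <<'E'
import numpy as np, cv2
from cell import manip, camera, get_calibration
def look(n,save=None):
    p,d=camera(n)
    if save: cv2.imwrite('pics/'+save,p[:,:,::-1])
    c=get_calibration(n); A=np.array(c['attitude'],float)
    if A.shape!=(3,3):
        from scipy.spatial.transform import Rotation as R
        A=R.from_euler('xyz',A).as_matrix() if A.size==3 else R.from_quat(A).as_matrix()
    v,u=np.mgrid[:420,:560]
    P=np.stack([(u-c['cx'])/c['fx']*d,(v-c['cy'])/c['fy']*d,d],-1)@A.T+np.array(c['origin'])
    P[d==0]=np.nan
    return p,P
E
python3 - <<'E'
from h import *
for n in('top','side'):
    p,P=look(n,n+'0.png'); print(get_calibration(n)); np.savez('/tmp/%s.npz'%n,p=p,P=P)
print(manip.read_state())
E
```

```text
{'fx': 405.7552385062891, 'fy': 405.7552385062891, 'cx': 276.4406370578596, 'cy': 213.17809189417363, 'origin': array([491.40978479,  57.44165351, 957.59376802]), 'attitude': array([-3.00849264,  0.01801143, -1.56159381])}
{'fx': 416.5102795640302, 'fy': 416.5102795640302, 'cx': 286.2188406881498, 'cy': 209.94546583758734, 'origin': array([ 568.25970581, -691.8086193 ,  722.82964081]), 'attitude': array([-2.29524694e+00,  1.56416317e-03, -4.29902331e-02])}
{'clock': 0.1, 'joints': array([-1.39357174e+00,  3.00412608e-01,  1.52153360e+00, -3.31959957e-05,
        1.32068482e+00, -6.65675639e-02]), 'qd': array([-3.02864825e-03, -1.74260579e-03, -2.27278006e-03, -8.20626232e-05,
        7.11932606e-04,  5.00763889e-04]), 'effort': array([ 6.31894327e-04, -5.32644188e+01, -3.53283012e+01,  7.09981145e-02,
        2.34709441e-02, -4.80254232e-05]), 'eef_pos': array([ 132.72522013, -533.49926482,  204.93849695]), 'eef_rot': array([-3.14055444e+00, -3.69877841e-05,  2.43800364e-01]), 'wrist_force': array([-0.64847971,  0.22721319,  0.12462722]), 'moment': array([0.02552911, 0.03644055, 0.01780655]), 'finger_force': 0.0, 'finger_gap': 93.96822861382114}
```

View pics/top0.png

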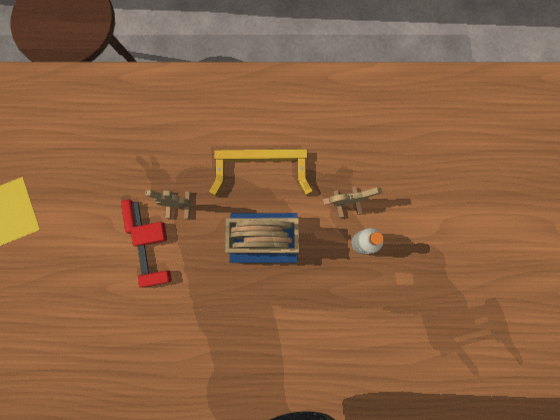

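View pics/side0.png

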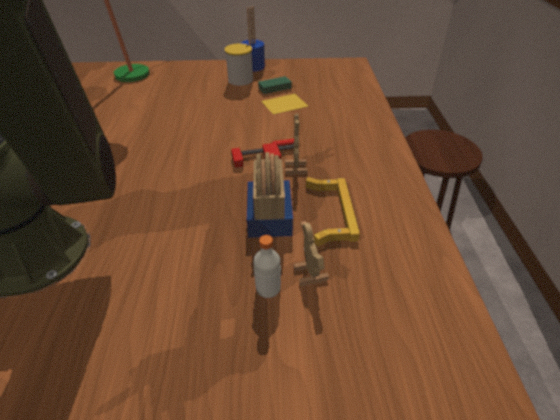

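Top view: the crate's blue base spans columns 229–299 and rows 213–263. The bay's stop is at rows 150–158, with battens at columns 217 and 304. The glue is at (367,241), the clamp on the left around (146,240), the figures at (170,202) and (352,199).

```bash
cat >> h.py <<'E'
def rect(Q):
    (c,s,a)=cv2.minAreaRect(Q[:,:2].astype(np.float32)); return np.round(c,1),np.round(s,1),round(a,2)
def measure(p,P,crate=True):
    r,g,b=[p[...,i].astype(int) for i in range(3)]; z=P[...,2]
    B=(b>r+25)&(b>g+15)&(abs(z-60)<9)&(abs(P[...,1]-60)<200)
    Y=(r>b+70)&(g>b+50)&(abs(z-26)<7)&(abs(P[...,1]-60)<250)&(P[...,0]>400)
    Bq,Yq=P[B],P[Y]
    print('blue',len(Bq),rect(Bq),np.median(Bq[:,2])); print('yel',len(Yq),rect(Yq),np.median(Yq[:,2]))
    return Bq,Yq
def edge(Q,ax,lo=True,w=5):
    # fit edge x(y): extreme x per y bin
    ys=np.arange(Q[:,1].min()+6,Q[:,1].max()-6,w);o=[]
    for y in ys:
        s=Q[abs(Q[:,1]-y)<w/2,0]
        if len(s): o.append((y,s.min() if lo else s.max()))
    o=np.array(o); k=np.polyfit(o[:,0],o[:,1],1); rs=o[:,1]-np.polyval(k,o[:,0]); m=abs(rs)<3
    return np.polyfit(o[m,0],o[m,1],1),m.mean()
E
python3 - <<'E'
from h import *
f=np.load('/tmp/top.npz');p,P=f['p'],f['P']
B,Y=measure(p,P)
for lo in(True,False):
    k,m=edge(B,0,lo); print('crate edge slope',k,m)
for u,v in[(229,263),(297,263),(230,214),(298,214)]: print(P[v-1,u].round(1),P[v-3,u].round(1))
S=Y[Y[:,0]>Y[:,0].max()-18]
print('stop',rect(S)); 
for lo in(True,False): print(edge(S,0,lo))
bt=Y[(Y[:,0]>Y[:,0].max()-65)&(Y[:,0]<Y[:,0].max()-28)]
for s in(1,-1):
    q=bt[(bt[:,1]-np.median(Y[:,1]))*s>0]; print('batten',q[:,1].min(),q[:,1].max(),q[:,0].mean())
E
```

```text
blue 974 (array([557.5, 104.4]), array([109.3, 147.4]), 0.36) 60.47322275813275
yel 1356 (array([714.8, 115.2]), array([109.3, 238.7]), 0.75) 26.544396187172197
crate edge slope [4.77795569e-05 5.03179685e+02] 1.0
crate edge slope [-1.58147299e-02  6.11889829e+02] 1.0
[503.  185.9   2.3] [507.7 186.4  -0. ]
[504.5  26.6  -1. ] [508.   28.6  59.4]
[619.  186.6   1.2] [624.1 187.   -1.1]
[619.9  24.7   2.7] [624.8  24.7   2.1]
stop (array([759.7, 116.1]), array([ 18. , 218.8]), 1.12)
(array([-1.39238382e-03,  7.54082298e+02]), np.float64(1.0))
(array([-6.83741802e-03,  7.67751751e+02]), np.float64(1.0))
batten 204.1645266617383 219.64799866563777 724.8467122173943
batten 9.048456115835648 25.87075257073118 723.6209534893327
```

Run:
```python
import cv2
a=cv2.imread('pics/top0.png')[140:280,190:400]
cv2.imwrite('pics/crop0.png',cv2.resize(a,None,fx=3.8,fy=3.8,interpolation=cv2.INTER_CUBIC))
```

```text
(no output)
```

View pics/crop0.png

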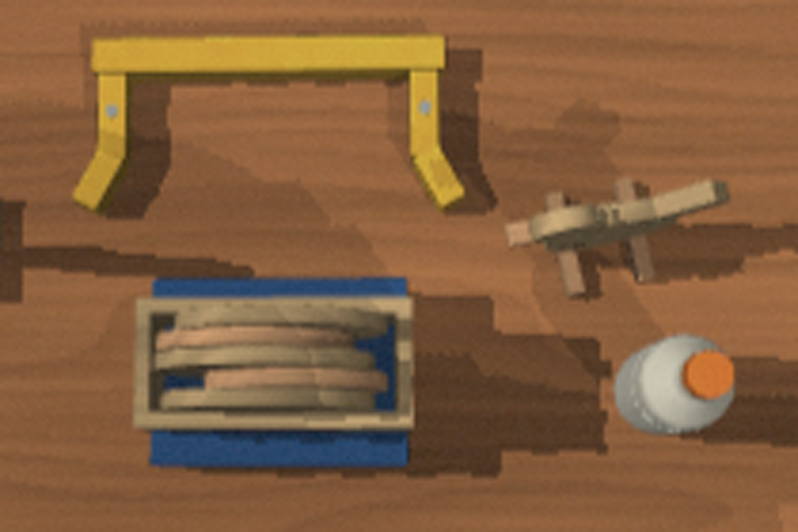

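Bay: stop near face x≈753, centre y≈115, yaw≈0. Crate: centre (557.5, 104.5), near face x≈502.5, yaw≈0. These agree with the sizes given. I'll swing in high first, then tilt and descend.

Request:
jog_arm:
  plan: [0.297,0.638,0,0,0,-14,0.297,0.638,0,0,0,-14,0.297,0.638,0,0,0,-14,0.297,0.638,0,0,0,-14,0.297,0.638,0,0,0,-14,0.297,0.638,0,0,0,-14,0.297,0.638,0,0,0,-14,0.297,0.638,0,0,0,-14,0.297,0.638,0,0,0,-14,0.297,0.638,0,0,0,-14,0.297,0.638,0,0,0,-14,0.297,0.638,0,0,0,-14,0.297,0.638,0,0,0,-14,0.297,0.638,0,0,0,-14,0.297,0.638,0,0,0,-14,0.297,0.638,0,0,0,-14,0.297,0.638,0,0,0,-14,0.297,0.638,0,0,0,-14,0.297,0.638,0,0,0,-14,0.297,0.638,0,0,0,-14]
  claw: 0.094

```text
clock: 2.1
eef_pos: [429.7, 103.6, 205.7]
eef_rot: [-3.142, -0.0, -0.002]
wrist_force: [0.7, -0.5, -0.3]
finger_gap: 93.8
finger_force: 0.0
```

Request:
jog_arm:
  plan: [0.01,0,-0.02,0,-8,0,0.02,0,-0.04,0,-16,0,0.02,0,-0.07,0,-24,0,0.02,0,-0.1,0,-30,0,0.02,0,-0.13,0,-30,0,0.02,0,-0.16,0,-30,0,0.02,0,-0.18,0,-30,0,0.02,0,-0.18,0,-30,0,0.02,0,-0.18,0,-30,0,0.02,0,-0.18,0,-30,0,0.02,0,-0.18,0,-30,0,0.02,0,-0.18,0,-30,0]

```text
clock: 3.3
eef_pos: [450.2, 104.3, 26.3]
eef_rot: [-3.141, -0.525, -0.001]
wrist_force: [-0.0, 0.4, -0.2]
finger_gap: 93.7
finger_force: 0.0
```

Run:
```python
from h import *
look('side','side1.png'); s=manip.read_state(); print(s['joints'],s['eef_pos'],s['eef_rot'])
```

```text
[ 0.20950422  0.19981282  2.27371711 -0.60221635  0.18472889  2.34762149] [450.08347704 104.3279461   26.10923484] [-3.14107874e+00 -5.24780280e-01 -7.17663575e-04]
```

View pics/side1.png

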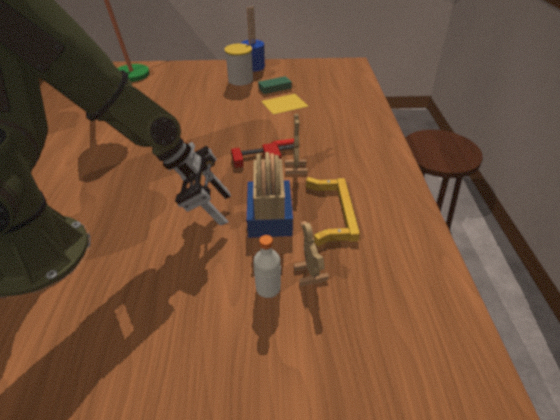

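Side view: the tilted fingers, tips near (225,200), are low behind the blue base and clear of the plywood. I'll approach, then push slowly with a slight drift to +y.

Request:
jog_arm:
  plan: [0.01,0,0,0,0,0,0.02,0,0,0,0,0,0.03,0,0,0,0,0,0.036,0,0,0,0,0,0.04,0,0,0,0,0,0.044,0,0,0,0,0,0.048,0,0,0,0,0,0.052,0,0,0,0,0,0.056,0.001,0,0,0,0,0.06,0.002,0,0,0,0,0.064,0.003,0,0,0,0,0.068,0.004,0,0,0,0,0.072,0.005,0,0,0,0,0.076,0.006,0,0,0,0,0.08,0.007,0,0,0,0,0.084,0.008,0,0,0,0,0.088,0.009,0,0,0,0,0.092,0.01,0,0,0,0,0.096,0.011,0,0,0,0,0.1,0.011,0,0,0,0]

```text
clock: 5.35
eef_pos: [548.6, 115.0, 24.9]
eef_rot: [3.141, -0.521, -0.001]
wrist_force: [-12.5, -0.1, 8.5]
finger_gap: 94.3
finger_force: 6.4
```

Run:
```python
from h import *
p,P=look('top','top1.png'); B,Y=measure(p,P)
print(edge(B,0,False))
cv2.imwrite('pics/crop1.png',cv2.resize(p[130:290,180:390,::-1],None,fx=3.7,fy=3.7,interpolation=cv2.INTER_CUBIC))
```

```text
blue 831 (array([609.3, 113.2]), array([147.9, 109.7]), 89.48) 60.62967730539356
yel 1367 (array([715.3, 114.9]), array([109. , 238.6]), 0.55) 26.555590129024154
(array([2.25248825e-02, 6.60174492e+02]), np.float64(1.0))
```

View pics/crop1.png

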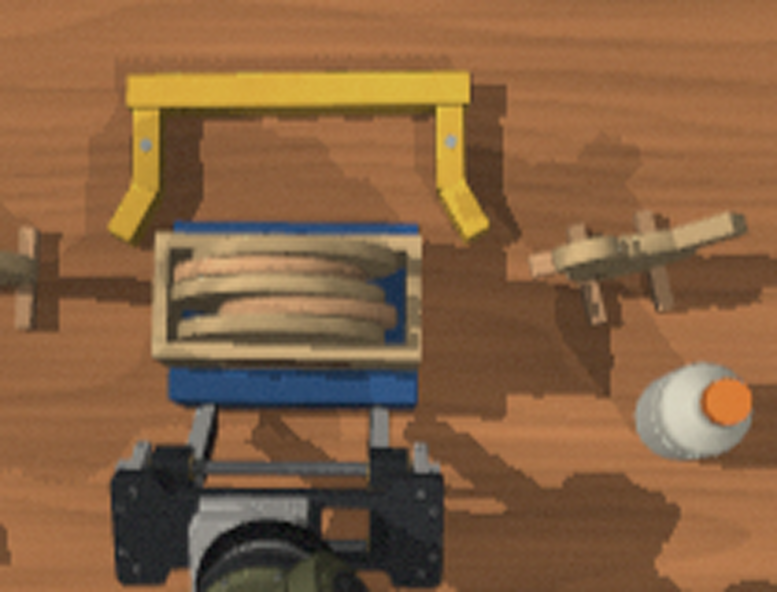

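The crate slid upright to (609, 113) and stays square, with both fingers on the blue face at crop row 405. I'll continue, y +1 mm.

Request:
jog_arm:
  plan: [0.004,0,0,0,0,0,0.008,0,0,0,0,0,0.012,0,0,0,0,0,0.016,0,0,0,0,0,0.02,0.001,0,0,0,0,0.024,0.001,0,0,0,0,0.028,0.001,0,0,0,0,0.032,0.001,0,0,0,0,0.036,0.001,0,0,0,0,0.04,0.001,0,0,0,0,0.044,0.001,0,0,0,0,0.048,0.001,0,0,0,0,0.052,0.001,0,0,0,0,0.056,0.001,0,0,0,0,0.06,0.001,0,0,0,0,0.064,0.001,0,0,0,0,0.068,0.001,0,0,0,0,0.072,0.001,0,0,0,0,0.076,0.001,0,0,0,0,0.079,0.001,0,0,0,0]

```text
clock: 7.4
eef_pos: [627.7, 116.2, 24.8]
eef_rot: [3.141, -0.521, -0.0]
wrist_force: [-12.4, -0.3, 6.8]
finger_gap: 94.1
finger_force: 5.9
```

Run:
```python
from h import *
p,P=look('top','top2.png'); B,Y=measure(p,P)
print(edge(B,0,False))
```

```text
blue 672 (array([672.7, 116. ]), array([ 82.2, 146.3]), 1.08) 60.389380308849184
yel 1066 (array([714.7, 115.3]), array([108.9, 238.8]), 0.85) 26.46188433630516
(array([-8.39708716e-03,  6.53438345e+02]), np.float64(0.14814814814814814))
```

About 9 mm remain, so I'll creep in small steps until the force rises.

Request:
jog_arm:
  plan: [0.002,0,0,0,0,0,0.004,0,0,0,0,0,0.006,0,0,0,0,0,0.007,0,0,0,0,0,0.008,0,0,0,0,0,0.008,0,0,0,0,0]

```text
clock: 8.05
eef_pos: [631.4, 115.9, 24.3]
eef_rot: [3.139, -0.512, 0.001]
wrist_force: [-73.8, -5.2, 52.7]
finger_gap: 94.2
finger_force: 36.9
```

Request:
jog_arm:
  plan: [0.001,0,0,0,0,0,0.001,0,0,0,0,0]

```text
clock: 8.25
eef_pos: [631.6, 115.9, 23.6]
eef_rot: [3.138, -0.51, 0.001]
wrist_force: [-76.8, -4.8, 50.3]
finger_gap: 93.7
finger_force: 38.1
```

Request:
jog_arm:
  plan: [0.001,0,0,0,0,0,0.001,0,0,0,0,0]

```text
clock: 8.45
eef_pos: [631.7, 115.9, 23.5]
eef_rot: [3.138, -0.509, 0.001]
wrist_force: [-88.7, -6.4, 60.7]
finger_gap: 93.6
finger_force: 44.5
```

Contact is firm at TCP x≈631.5, so I'll back off and look.

Request:
jog_arm:
  plan: [-0.005,0,0,0,0,0,-0.01,0,0,0,0,0,-0.02,0,0,0,0,0,-0.04,0,0,0,0,0,-0.07,0,0,0,0,0,-0.11,0,0,0,0,0,-0.14,0,0,0,0,0,-0.16,0,0,0,0,0,-0.16,0,0,0,0,0,-0.16,0,0,0,0,0]

```text
clock: 9.45
eef_pos: [479.5, 116.5, 26.0]
eef_rot: [-3.141, -0.525, -0.0]
wrist_force: [-0.1, 0.1, 0.4]
finger_gap: 93.7
finger_force: 0.0
```

Run:
```python
from h import *
p,P=look('top','top3.png'); B,Y=measure(p,P)
print(edge(B,0,True),edge(Y[Y[:,0]>745],0,False))
cv2.imwrite('pics/crop3.png',cv2.resize(p[130:250,190:350,::-1],None,fx=4.9,fy=4.9,interpolation=cv2.INTER_CUBIC))
q,_=look('side','side3.png'); cv2.imwrite('pics/crop3s.png',cv2.resize(q[120:260,200:400,::-1],None,fx=4,fy=4,interpolation=cv2.INTER_CUBIC))
```

```text
blue 665 (array([675.6, 114.9]), array([ 81.3, 148.8]), 0.73) 60.544369097342496
yel 995 (array([714.3, 115.2]), array([108.6, 238.4]), 0.94) 26.576475535616055
(array([-3.60781959e-03,  6.36231634e+02]), np.float64(1.0)) (array([-7.31030138e-03,  7.67845878e+02]), np.float64(1.0))
```

View pics/crop3.png

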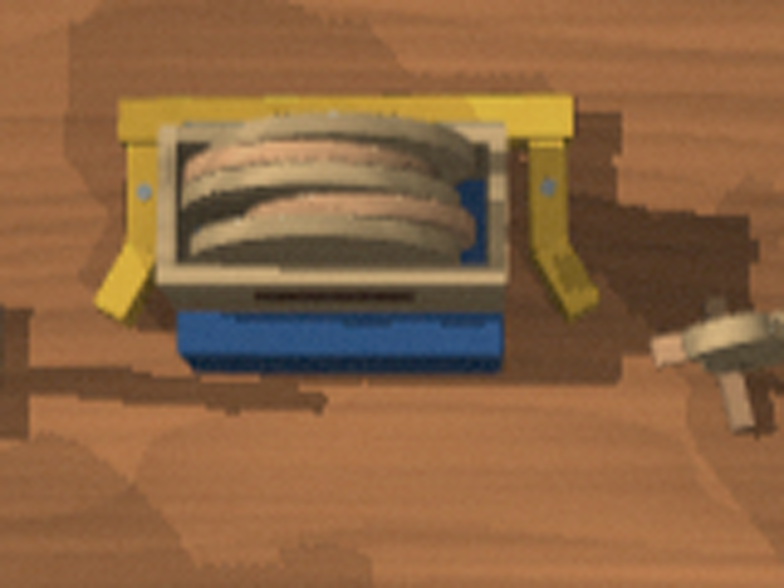

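View pics/crop3s.png

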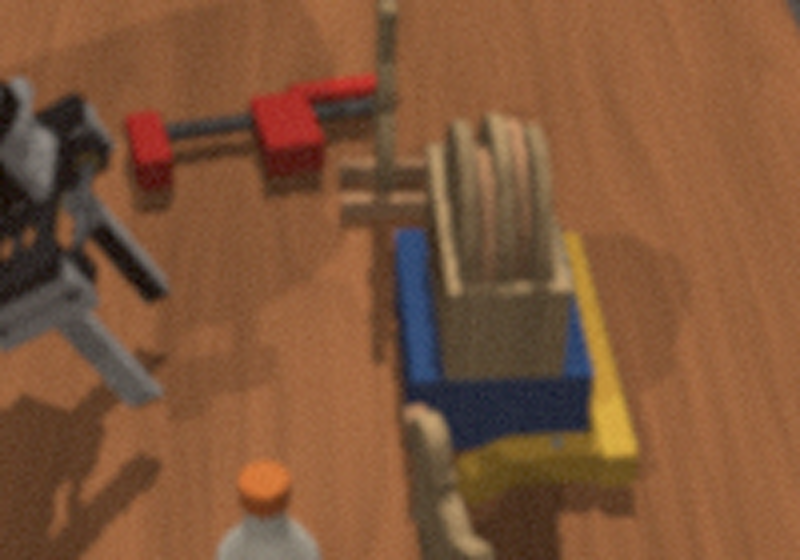

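The crate looks square and between the battens. The estimated stop position leaves an unexplained gap of about 5–7 mm, so I'll measure it directly in both views.

Run:
```python
from h import *
def yel(p,P):
    r,g,b=[p[...,i].astype(int) for i in range(3)]
    return P[(r>b+70)&(g>b+50)&(P[...,2]>3)&(P[...,2]<40)&(abs(P[...,1]-115)<130)&(P[...,0]>600)]
def blu(p,P):
    r,g,b=[p[...,i].astype(int) for i in range(3)]
    return P[(b>r+20)&(b>g+10)&(P[...,2]>3)&(P[...,2]<70)&(abs(P[...,1]-115)<130)&(P[...,0]>400)&(P[...,0]<790)]
pc=lambda q:np.percentile(q,[1,5,25,50,75,95,99]).round(1)
for n in('top','side'):
    f=np.load('/tmp/%s.npz'%n); Y0=yel(f['p'],f['P']); B0=blu(f['p'],f['P'])
    p,P=look(n); Y1=yel(p,P);B1=blu(p,P)
    for t,Y in(('before',Y0),('now',Y1)):
        s=Y[(Y[:,0]>735)&(abs(Y[:,1]-115)<70)]
        print(n,t,'stop top x',len(s),pc(s[s[:,2]>23,0]),'near face x',pc(s[s[:,2]<20,0]) if (s[:,2]<20).any() else '')
    for t,B in(('before',B0),('now',B1)):
        s=B[abs(B[:,2]-60)<4]; print(n,t,'blue top x',pc(s[:,0]),'y',pc(s[:,1]),'z',pc(s[:,2]))
```

```text
top before stop top x 533 [746.4 747.1 751.7 756.6 761.8 766.6 767.2] near face x [775.5 775.5 775.6 775.7 776.  776.  776.1]
top now stop top x 248 [756.4 756.9 759.7 762.2 764.8 766.9 767.3] near face x [776.2 776.2 776.2 776.2 776.2 776.2 776.2]
top before blue top x [502.7 503.5 510.  518.4 602.7 609.4 612.1] y [ 31.1  37.4  55.4  96.8 138.3 169.3 176.2] z [57.  57.9 59.4 60.5 61.6 63.1 63.6]
top now blue top x [636.  636.5 640.9 646.  652.1 698.3 714.6] y [ 42.3  47.6  67.  107.4 147.9 181.5 188.2] z [57.  58.1 59.3 60.5 61.6 63.1 63.8]
side before stop top x 342 [747.4 748.7 753.  758.5 763.9 768.5 769.8] near face x [747.  747.2 747.3 747.9 748.6 749.1 749.3]
side now stop top x 193 [751.1 755.6 759.  762.5 766.2 769.2 769.9] near face x 
side before blue top x [505.4 506.2 511.7 597.  604.4 609.8 611.2] y [ 26.9  30.1  51.1  81.2 125.3 160.1 169.7] z [56.8 58.  59.2 60.2 60.9 62.3 63.1]
side now blue top x [637.5 638.4 643.  648.3 653.8 741.1 743.1] y [ 37.7  39.8  58.6  88.8 133.9 172.9 181.4] z [56.9 57.6 59.  59.9 60.7 62.1 63. ]
```

The stop's near face is at x≈747 and the crate's far face at 746–747. They touch and are square, so the earlier estimate of 753 was biased. The robot is clear, so I'm handing it in.

```bash
python3 -c "
from cell import manip; print(manip.sign_off())"
```

```text
the job is handed in; nothing more can be done
None
```

The crate is fully home, flush and square against the back stop and between the battens; it was pushed only on its blue base, the bystanders were left alone, and the job is handed in, though the result of the judging was not shown.

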